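Set the specimen carriage to its mark, play taken up

ROBOT

A 6-joint arm with a two-finger parallel gripper is mounted at the origin on the work surface. World frame = base frame: x ahead of the robot, y to its left, z up, the work surface at z = 0. Lengths are in m, angles in rad, forces in N, time in s.
With the tool pointing down it reaches from about 0.275 to 0.85 m from the base axis. Payload 5.2 kg.
Tool frame: the origin (TCP) lies on the front face of the gripper's body, between the roots of the fingers; the fingertips stand 73 mm ahead of it and the grasp point (between the pads) lies 54 mm ahead of it; z points along the fingers, y is the line along which they close (so a half turn about z gives the same grasp; the last joint's range is limited). The gripper opens to 85 mm and grips with 20 to 120 N. Pads are 22 mm wide; open, the fingers measure 114 mm over their backs; the gripper's body (76 mm by 85 mm) begins 54 mm behind the grasp point. The pads swing forward as they close: fully open they stand 13 mm farther back than shut.
Start: joints at [-1.529, 0.259, 1.535, -0, 1.348, -0.203], TCP at [0.133, -0.534, 0.304] pointing down, gripper open.
Joint ranges: [-3.14, 3.14], [-0.91, 2.08], [0.19, 2.58], [-1.22, 4.36], [0.22, 2.71], [-3.12, 3.12]. Speed limits (rad/s): [2.57, 2.57, 3.14, 3.14, 3.14, 3.14].

INTERFACE

Orientations are given as a unit quaternion [w, x, y, z].
In Python, from station import env gives the robot as it stands. Calls block until the motion is done:
- env.move_pose(position, orientation): joint-space move of the TCP to a pose.
- env.move_l(position, rot=None, speed=0.15): straight line of the TCP; rot=None keeps the orientation; speed is the mean speed in m/s.
- env.movej(angles): joint-space move.
- env.gripper_to(opening, newtons=None): finger opening in m; newtons is the grip in N (None keeps the last); returns when the fingers have stopped.
- env.dwell(seconds).
- env.inverse_kinematics(position, orientation): joint angles nearest the present ones, or None.
- env.get_image(name): name is "scene" or "side" or "wrist"; returns the picture (420x560x3 uint8, red, green, blue); there is no depth.
- env.camera_model(name): a dict with "vertical_fov" (degrees; the focal length in pixels is half the picture's height over the tangent of half this angle, whatever the lens; pixels are square), "cx", "cy" (the principal point, pixels), "eye" and "rotation" of the camera in the world. Camera axes: x right, y up, looking along -z (the intrinsics and any distortion apply to the point x, -y, -z); pixel columns grow to the right and rows downward; lengths in m; the calibration is good to about 2 mm. A picture is of the moment at which its call begins: read the wrist's pose just before it. camera_model takes no time and is no camera call; for the wrist camera it gives the pose at the moment of the call.
A pose or a line that the arm cannot do raises env.Unreachable and nothing moves.
- env.hand_in(): hands the job in; it is judged then, once.
Trained networks look in the newest picture that a camera, given by its name, has taken for a name from the list of things; names that differ only in an ending like _2 or _b are one class to them, and where a whole thing is asked for, a point or a joint stands for the part that bears it (a point fixed in the world has none). Each returns a list of dicts, best first, with "score" (0 to 1); they miss things now and then, are a little off and sometimes report something else, mostly with a low value. They report only what shows in the picture. A call takes as long as a camera call.
- env.silhouettes(camera, label): "pixels" (420x560 bool, what is visible of it) and "position" ([row, column] in pixels, amid what is visible of it).
Readings, each from a call of its own:
- env.read_t(): time.
- env.read_joint_pos(): joint angles.
- env.read_qvel(): joint speeds.
- env.read_effort(): joint torques, N m.
- env.read_ee_pos(): TCP position.
- env.read_tool_rot(): TCP orientation.
- env.read_force(): force on the tool from outside, world axes, zero at the start.
- env.read_torque(): the same for the moment, N m.
- env.read_opening(): finger opening in m.
- env.read_grip_force(): force on a finger pad.
Only numpy, scipy, OpenCV 4.12 (cv2) and the standard library are available. Lean on these libraries where they do the work, as an engineer would, in place of code of your own. Each camera call takes 0.05 s, during which the arm holds its last target. There are 200 camera calls.

TASK

Set the worn specimen stage: first slide the carriage back by its orange post and press it for a moment, lightly but surely with 3 to 8 N, against the hidden buffer in the yellow home stop. Then bring it out until its red pointer stands on the red mark, the last movement always away from the home stop so that the play of the post is taken up; if you overshoot, go well back and come up to the mark again. Let go without shifting it and leave the other things on the bench alone.

Things in the scene. Friction and masses are not known exactly. Their poses are not given: they have to be found in the camera images.
- stage: Grey base plate, 200 mm in x, from -190 to 140 mm in y, 18 mm thick, fixed to the bench. Origin: on the bench, under the red mark's line, midway in x. y axis: direction of travel, away from the home stop; x axis away from the robot at yaw 0. White scales along its -x and +x edges. At x over 35 mm a black camera on a bracket, up to 143 mm high. Dark end block at y = 85 to 103 mm, 48 mm high.
- home_stop: Yellow closed housing, 60 by 70 by 32 mm, fixed on the base at its -y end, top 50 mm high. Origin: centre of its underside, (0, -150, 18) mm in the stage frame. The carriage's rod enters it and meets a rubber buffer, set anew each time and not to be seen or measured, only felt. The buffer gives under 2 mm at 10 N; over 12 N, even for an instant, spoils it: meet it slower than 10 mm/s.
- carriage: Aluminium carriage, 140 (x) by 90 (y) by 20 mm, top 50 mm high, with a dark specimen disc and a steel rod towards the home stop; slides only along the stage's y. It meets the buffer with its origin somewhere between stage y = -64 and -36 mm, far limit y = 35 mm. Origin: centre of its underside. It stays where left: friction about 3.5 N, felt at the post on top of any force on the buffer.
- pointer (a point): Tip of the red pointer on the carriage's -x edge, at (-82, 0, 4) mm in the carriage frame; a second one is at x = +82 mm.
- mark (a point): Red mark across the white scale, at (-84, 0, 30.5) mm in the stage frame (the +x scale has one at x = +84 mm); the pointer is on it when their stage y agree. Scale ticks are 10 mm apart.
- post_top (a point): Top centre of the orange post, 16 by 16 mm, sides parallel to the stage's axes, by which the carriage is moved. At x = -50 mm in the carriage frame, from 50 to 96 mm above the bench. About 8 mm of play along y (4 mm either side of the carriage's centre): within it the post moves at about 0.8 N and the carriage stays; at its end it drags the carriage. Pinch it from above or push it.
- puck_a: Bystander: black specimen puck, 25 mm across, 12 mm high. Origin: centre of underside.
- puck_b: Bystander: dark steel specimen puck, 25 mm across, 12 mm high. Origin: centre of underside.
- tweezers: Bystander: blue and steel tweezers, 125 mm long (its x), 6 mm high. Origin: middle of underside.
- glasses: Bystander: safety glasses, 136 mm wide (its y), arms 100 mm long towards its +x, 45 mm high. Origin: under the bridge.
- dish: Bystander: small glass dish, 60 mm across, 15 mm high. Origin: centre of underside.
- slide_box: Bystander: stack of blue slide boxes, 85 by 75 by 42 mm. Origin: centre of underside.
- pen: Bystander: white and blue marker pen, 130 mm long (its x), 12 mm high. Origin: middle of underside.

How it is judged:
By the outcome, as a careful person would: the job done as asked, in the order asked, and still so for the second after the job is handed in, with the robot touching nothing.
It also fails if it takes over 58 s, if anything falls off the work surface, if the arm or the gripper's body presses on something with over 40 N, if the wrist force passes 120 N, or if a joint passes its speed limit or range.

## Working session

There is one attempt and no reset: what is moved stays moved. The work goes in short steps, each a Python script; the robot and the scene stay as the last script left them, time stands still between calls to the robot, and variables do not carry over. Pictures are saved under pics/ and viewed, at most 10 in all, crops included, and the job is handed in when it is done.

```bash
ls; mkdir -p pics
python3 - <<'E'
from station import env
import cv2,numpy as np
ims=[]
for n in ["scene","side","wrist"]:
    m=env.camera_model(n); print(n,{k:(np.round(v,4).tolist() if not isinstance(v,(str,dict,type(None))) else v) for k,v in m.items()})
    im=env.get_image(n); cv2.imwrite(f"pics/{n}0.png",im[:,:,::-1])
    for l in ["stage","home_stop","carriage","post_top","pointer","mark"]:
        try: print(l,[(round(d["score"],2),np.round(d["position"],1).tolist(),int(d["pixels"].sum())) for d in env.silhouettes(n,l)][:3])
        except Exception as e: print(l,e)
    ims.append(im)
a=np.vstack([np.hstack(ims[:2])])
print(env.read_t(),env.read_force())
E
```

```text
pics
scene {'vertical_fov': 48.5611, 'cx': 279.2581, 'cy': 219.5035, 'eye': [1.0697, 0.9449, 1.0262], 'rotation': [0.2378, 0.093, 0.389, 0.8851]}
stage [(0.58, [229.5, 284.1], 5134)]
home_stop [(0.58, [204.5, 255.8], 395)]
carriage [(0.9, [226.4, 290.6], 1056), (0.33, [201.3, 256.4], 386)]
post_top [(0.59, [216.1, 302.9], 86)]
pointer [(0.97, [226.8, 294.4], 983)]
mark [(0.88, [228.6, 280.7], 5209)]
side {'vertical_fov': 57.7467, 'cx': 278.9873, 'cy': 209.2024, 'eye': [0.0864, -0.8231, 0.6178], 'rotation': [0.8297, 0.4915, -0.1421, -0.2234]}
stage [(0.81, [239.0, 275.7], 5102)]
home_stop [(0.75, [245.9, 293.9], 570), (0.21, [219.1, 257.5], 976)]
carriage [(0.77, [221.0, 260.4], 1009)]
post_top []
pointer [(0.75, [221.3, 261.1], 1079)]
mark [(0.81, [236.0, 274.1], 5042)]
wrist {'vertical_fov': 62.0562, 'cx': 285.5422, 'cy': 216.7651, 'eye': [0.2092, -0.5145, 0.3733], 'rotation': [0.7784, -0.1224, 0.0957, -0.6082]}
stage []
home_stop []
carriage []
post_top []
pointer []
mark []
1.05 [0.38634853 0.42465108 0.67023171]
```

View pics/scene0.png

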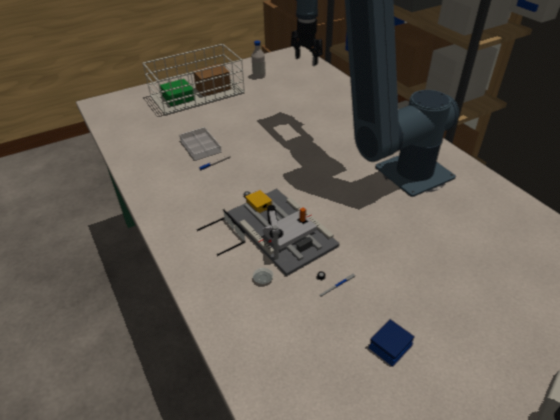

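View pics/side0.png

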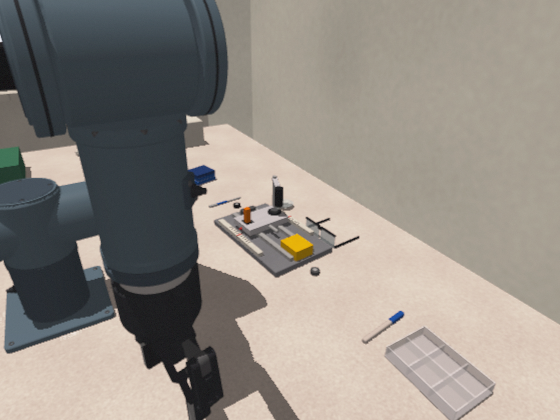

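View pics/wrist0.png

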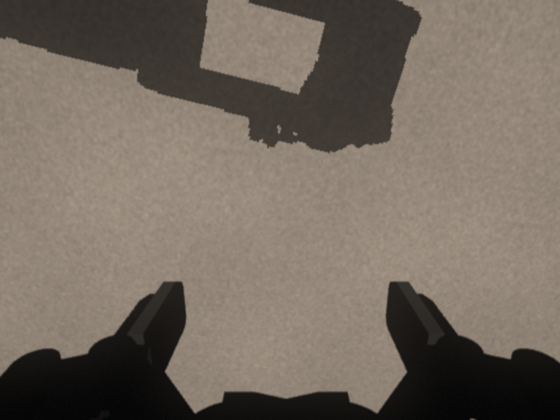

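The scene view shows the stage at about row 230, col 280, with the orange post at (216,303), the home stop at (204,256), and tweezers, a puck and the dish beyond the end block. The side view shows the stage at (238,275) with the post at (215,247). The wrist view shows only bare bench.

```bash
cat > h.py <<'E'
from station import env
import numpy as np, cv2
from scipy.spatial.transform import Rotation as R
def q2R(q): return R.from_quat(np.roll(q,-1))
def ray(m,rc):
    f=210/np.tan(np.radians(m["vertical_fov"])/2)
    d=np.array([(rc[1]-m["cx"])/f,-(rc[0]-m["cy"])/f,-1.])
    return np.array(m["eye"]),q2R(m["rotation"]).apply(d)
def onz(m,rc,z):
    e,d=ray(m,rc); return e+d*(z-e[2])/d[2]
def proj(m,p):
    f=210/np.tan(np.radians(m["vertical_fov"])/2)
    c=q2R(m["rotation"]).inv().apply(np.atleast_2d(p)-m["eye"])
    return np.c_[m["cy"]+f*c[:,1]/c[:,2], m["cx"]-f*c[:,0]/c[:,2]]   # row,col
def tri(obs):
    A=np.zeros((3,3));b=np.zeros(3)
    for m,rc in obs:
        e,d=ray(m,rc); d=d/np.linalg.norm(d); P=np.eye(3)-np.outer(d,d); A+=P;b+=P@e
    return np.linalg.solve(A,b)
def colmask(im,name):
    h=cv2.cvtColor(im,cv2.COLOR_RGB2HSV); H,S,V=h[...,0],h[...,1],h[...,2]
    k=(S>150)&(V>60)
    return k&{"orange":(H>=5)&(H<=15),"yellow":(H>=18)&(H<=30),"red":((H<=4)|(H>=174))}[name]
def blobs(mask,n=4):
    c,l,s,ct=cv2.connectedComponentsWithStats(mask.astype(np.uint8))
    o=np.argsort(-s[1:,4])[:n]+1
    return [(int(s[i,4]),ct[i][::-1].round(1).tolist(),s[i,:4].tolist()) for i in o]
E
python3 - <<'E'
from h import *
M={}
for n in ["scene","side"]:
    im=cv2.imread(f"pics/{n}0.png")[:,:,::-1]
    M[n]={c:blobs(colmask(im,c),3) for c in ["orange","yellow","red"]}; print(n,M[n])
ms={n:env.camera_model(n) for n in M}
p=tri([(ms[n],M[n]["orange"][0][1]) for n in M]); h=tri([(ms[n],M[n]["yellow"][0][1]) for n in M])
print("post",p,"home",h)
d=(p-h)[:2]; 
for n in M: print(onz(ms[n],M[n]["orange"][0][1],.08),onz(ms[n],M[n]["yellow"][0][1],.042))
m=env.camera_model("wrist"); T=q2R(env.read_tool_rot())
print("T",T.as_matrix().round(3),"eye in tool",T.inv().apply(np.array(m["eye"])-env.read_ee_pos()),"view dir in tool",T.inv().apply(q2R(m["rotation"]).apply([0,0,-1])), "cam x in tool",T.inv().apply(q2R(m["rotation"]).apply([1,0,0])))
E
```

```text
scene {'orange': [(57, [213.9, 302.1], [300, 208, 5, 13]), (1, [1.0, 270.0], [270, 1, 1, 1]), (1, [6.0, 270.0], [270, 6, 1, 1])], 'yellow': [(335, [200.2, 258.0], [245, 190, 27, 22])], 'red': [(3, [240.7, 269.7], [269, 240, 2, 2])]}
side {'orange': [(95, [214.5, 246.6], [243, 207, 8, 16])], 'yellow': [(553, [246.5, 297.2], [281, 234, 32, 27])], 'red': [(4, [228.5, 240.5], [240, 228, 2, 2])]}
post [0.50755454 0.05519509 0.07284514] home [ 0.57564646 -0.11115363  0.03592768]
[0.51143741 0.06201597 0.08      ] [ 0.57739799 -0.10369522  0.042     ]
[0.50232005 0.04344928 0.08      ] [ 0.57204199 -0.11917136  0.042     ]
T [[ 0.97   0.242 -0.   ]
 [ 0.242 -0.97  -0.   ]
 [-0.     0.    -1.   ]] eye in tool [ 0.07830533 -0.00015294 -0.06936392] view dir in tool [-3.06990440e-01 -2.66522239e-04  9.51712561e-01] cam x in tool [-4.36523935e-04  9.99999895e-01  1.39236931e-04]
```

```bash
cat >> h.py <<'E'
def toolq(yaw):   # tool x = -stage x, y = stage y, z down
    c,s=np.cos(yaw),np.sin(yaw)
    q=R.from_matrix(np.array([[-c,-s,0],[-s,c,0],[0,0,-1.]])).as_quat(); return np.roll(q,1)
E
python3 - <<'E'
from h import *
q=toolq(np.radians(6))
print(env.inverse_kinematics([.51,.06,.28],q),env.inverse_kinematics([.51,.05,.134],q))
for i,y in enumerate([-.04,.08]):
    env.move_pose([.51,y,.28],q); env.dwell(.2)
    m=env.camera_model("wrist"); im=env.get_image("wrist"); cv2.imwrite(f"pics/w{i+1}.png",im[:,:,::-1])
    np.save(f"m{i+1}.npy",m,allow_pickle=True)
    for l in ["home_stop","carriage","post_top"]: print(l,[(round(d["score"],2),np.round(d["position"],1).tolist(),int(d["pixels"].sum())) for d in env.silhouettes("wrist",l)][:2])
    for c in ["orange","yellow","red"]: print(c,blobs(colmask(im,c)))
print(env.read_t(),env.read_force(),env.read_joint_pos())
a=[cv2.imread(f"pics/w{i}.png") for i in (1,2)]
cv2.imwrite("pics/w12.png",cv2.resize(np.vstack(a),None,fx=.7,fy=.7))
E
```

```text
[-1.00368353e-01  2.11120496e-01  1.65777802e+00 -4.44089210e-16
  1.27269414e+00 -1.77588443e+00] [-1.20212543e-01  3.74496884e-01  1.83901848e+00 -4.44089210e-16
  9.28077289e-01 -1.79572862e+00]
home_stop [(0.87, [250.2, 209.3], 4904)]
carriage [(0.9, [240.2, 381.1], 12753), (0.62, [345.9, 245.6], 3528)]
post_top [(0.64, [214.6, 397.6], 923)]
orange [(351, [220.4, 407.4], [398, 211, 20, 20])]
yellow [(4654, [252.3, 207.4], [167, 219, 80, 66]), (2, [223.5, 172.5], [172, 223, 2, 2]), (1, [259.0, 246.0], [246, 259, 1, 1])]
red [(50, [176.3, 389.8], [386, 170, 8, 11]), (38, [156.8, 367.2], [366, 148, 4, 18]), (16, [329.8, 355.4], [354, 326, 3, 8])]
home_stop [(0.92, [236.9, 84.6], 5767), (0.62, [225.2, 226.2], 65345)]
carriage [(0.94, [232.6, 259.3], 14281)]
post_top [(0.83, [199.9, 252.8], 719), (0.45, [220.1, 484.6], 1118)]
orange [(576, [200.0, 254.5], [244, 185, 22, 30])]
yellow [(5359, [239.9, 81.9], [34, 207, 97, 66])]
red [(36, [163.7, 259.3], [256, 158, 8, 9]), (30, [141.9, 236.1], [235, 133, 3, 18])]
4.625 [ 0.96774133 -0.0939879  -0.14197254] [-6.21360058e-02  2.15972602e-01  1.65150629e+00 -8.72957566e-05
  1.27408947e+00 -1.73633472e+00]
```

View pics/w12.png

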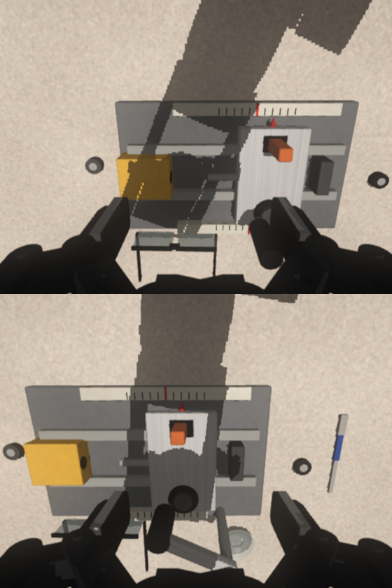

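Both views show the stage: the mark is at (157,367) and (142,236), the pointer is about 9 mm past it in +y, and the post stands at about (220,407) and (200,254).

```bash
python3 - <<'E'
from h import *
m1,m2=[np.load(f"m{i}.npy",allow_pickle=True).item() for i in (1,2)]
mk=tri([(m1,[156.8,367.2]),(m2,[141.9,236.1])]);pt=tri([(m1,[176.3,389.8]),(m2,[163.7,259.3])])
print("mark",mk,"ptr",pt)
a=onz(m1,[156.8,367.2],.0305);b=onz(m1,[329.8,355.4],.0305);v=b-a;print(a,b,"len",np.linalg.norm(v),"yaw",np.degrees(np.arctan2(v[1],v[0])))
# base edge yaw & post top: mask extents
for i,m in((1,m1),(2,m2)):
    im=cv2.imread(f"pics/w{i}.png")[:,:,::-1]; h=cv2.cvtColor(im,cv2.COLOR_RGB2HSV)
    k=(h[...,0]<=14)&(h[...,0]>=3)&(h[...,1]>110)&(h[...,2]>50)
    print(blobs(k,2)); r=blobs(k,1)[0][2]
    V=h[...,2].copy();V[~k]=0; print("bright", blobs(V>190,2))
    # scale white: min-area rect in upper part
    g=(h[...,2]>180)&(h[...,1]<50); g[230:]=0
    for bl in blobs(g,2):print("white",bl)
    # base top edge: strong vertical gradient
    gray=cv2.cvtColor(im,cv2.COLOR_RGB2GRAY).astype(int)
E
python3 - <<'E'
import cv2,numpy as np
a=[cv2.imread(f"pics/w{i}.png") for i in (1,2)]
c=[cv2.resize(a[0][120:270,320:480],None,fx=4,fy=4),cv2.resize(a[1][120:270,190:350],None,fx=4,fy=4)]
cv2.imwrite("pics/z12.png",cv2.resize(np.hstack(c),(800,375)))
E
```

```text
mark [0.46865494 0.02997248 0.02990587] ptr [0.48443642 0.0525585  0.03432188]
[0.46901312 0.02983451 0.0305    ] [0.65251851 0.04940373 0.0305    ] len 0.18454587679033707 yaw 6.087081732956284
[(856, [214.0, 400.7], [384, 198, 35, 33]), (4, [153.5, 369.0], [369, 152, 1, 4])]
bright [(286, [221.4, 408.7], [400, 213, 19, 17]), (4, [153.5, 369.0], [369, 152, 1, 4])]
white (51743, [101.3, 117.0], [0, 0, 287, 230])
white (22230, [112.4, 489.5], [362, 0, 198, 230])
[(673, [199.5, 254.8], [243, 184, 24, 32]), (5, [145.0, 235.0], [235, 143, 1, 5])]
bright [(303, [206.0, 253.5], [245, 198, 18, 17])]
white (46523, [107.2, 453.6], [315, 0, 245, 230])
white (29430, [77.6, 89.2], [0, 0, 202, 230])
```

View pics/z12.png

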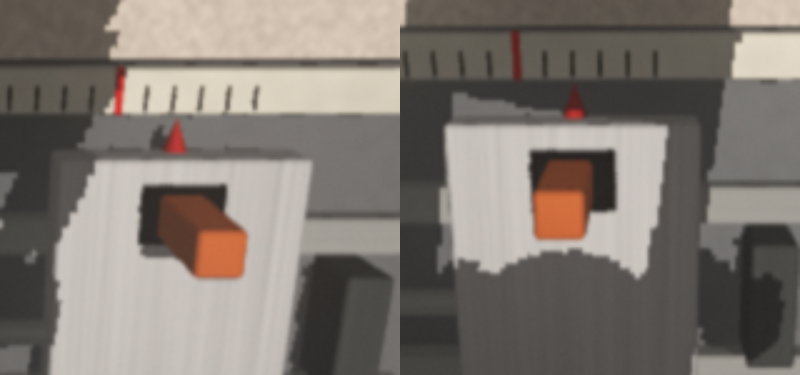

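```bash
cat >> h.py <<'E'
YAW=np.radians(6.1); SX=np.array([np.cos(YAW),np.sin(YAW),0]); SY=np.array([-np.sin(YAW),np.cos(YAW),0])
O=np.array([0.46865,0.02997,0])+.084*SX
def toS(p): d=np.asarray(p)-O; return np.array([d@SX,d@SY,d[2]])
def Fy(): return float(np.array(env.read_force())@SY)
E
python3 - <<'E'
from h import *
m1,m2=[np.load(f"m{i}.npy",allow_pickle=True).item() for i in (1,2)]
p=tri([(m1,[221.4,408.7]),(m2,[206,253.5])]); print("post top",p,toS(p))
t=np.r_[p[:2],.132]; q=toolq(YAW)
env.gripper_to(.05,30)
env.move_pose(t+[0,0,.05],q); env.move_l(t,speed=.08); env.dwell(.2)
F=[]
for i in range(20): F.append(np.array(env.read_force())); env.dwell(.01)
print("bias",np.mean(F,0),np.std(F,0),np.mean(F,0)@SY)
env.gripper_to(0.0,30)
env.dwell(.2); print("open",env.read_opening(),env.read_grip_force(),"F",env.read_force(),"ee",env.read_ee_pos(),toS(env.read_ee_pos()),env.read_t())
m=env.camera_model("wrist");im=env.get_image("wrist"); cv2.imwrite("pics/w3.png",im[:,:,::-1])
E
```

```text
post top [0.50701114 0.05428811 0.09503639] [-0.04327192  0.02010401  0.09503639]
bias [-0.16877793 -0.28594341 -0.15316402] [0.42126305 0.42127219 0.59363424] -0.2663893530587499
open 0.015668143607976255 32.06135451793671 F [-0.4310672  -0.65617022  1.50352766] ee [0.50701538 0.05429347 0.13207943] [-0.04326713  0.02010888  0.13207943] 7.2917
```

View pics/w3.png

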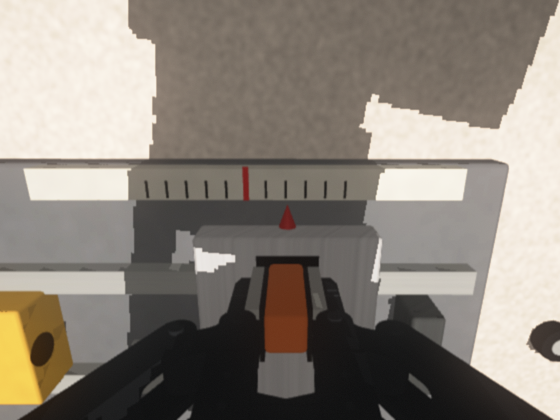

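Gripped: the mark is at col 245.5 and the pointer tip at col 287.5, with about 2 px/mm.

```bash
cat >> h.py <<'E'
def avgF(n,dt=.008):
    s=0
    for i in range(n): env.dwell(dt); s+=Fy()
    return s/n
def step(d,speed): # relative to commanded target kept in file
    t=np.load("tgt.npy")+d*SY; np.save("tgt.npy",t); env.move_l(t,speed=speed)
E
cat > press.py <<'E'
from h import *
np.save("tgt.npy",np.array([0.50701,0.05429,.132]))
step(-.030,.03); print("drag",avgF(10)); step(-.020,.03); print("drag",avgF(10),toS(env.read_ee_pos()),env.read_t())
base=[];last=[];n=0
while n<140:
    step(-.0003,.004); f=avgF(3); n+=1
    if n>5: last.append(f)
    r=np.mean(last[-2:]) if last else f
    if n>12:
        b=np.median(last[:-4]); 
        if r-b>2.0 or f-b>3.0: break
b=np.median(last[:-5]); print("contact",n,"base",b,"r",r,np.round(last[-8:],2),toS(env.read_ee_pos())*1e3,env.read_t())
for k in range(12):
    f=avgF(15); print("fine",k,round(f,2),"net",round(f-b,2))
    if f-b>4.7: break
    step(-.00015,.003)
env.dwell(.4); print("hold",avgF(20)-b,toS(env.read_ee_pos())*1e3,env.read_t(),np.round(last,1))
E
python3 press.py
```

```text
drag 0.16349558044949228
drag 1.9227317470349887 [-0.04330431 -0.02989154  0.13203201] 9.475
contact 47 base 3.3264927676279616 r 5.777938870813788 [2.89 2.9  3.33 3.57 3.29 3.56 5.23 6.32] [-43.35632841 -42.97316418 132.02223657] 22.4
fine 0 6.24 net 2.91
fine 1 6.56 net 3.23
fine 2 7.41 net 4.08
fine 3 7.89 net 4.56
fine 4 8.5 net 5.17
hold 5.166040240671922 [-43.34223411 -43.09250801 132.02795   ] 24.5917 [3.1 3.5 3.4 3.3 3.4 3.1 3.1 3.3 3.5 4.6 3.5 3.2 3.2 3.  3.4 3.2 3.1 3.6
 3.7 3.7 3.7 3.5 3.2 3.4 3.7 3.2 3.2 3.6 3.3 3.4 3.1 3.5 3.2 3.4 2.9 2.9
 3.3 3.6 3.3 3.6 5.2 6.3]
```

```bash
cat >> h.py <<'E'
def offset(save=None):
    m=env.camera_model("wrist"); im=env.get_image("wrist")
    if save: cv2.imwrite(save,im[:,:,::-1])
    k=colmask(im,"red"); k[260:]=0
    b=[x for x in blobs(k,4) if x[0]>20]
    b=sorted(b,key=lambda x:x[1][0])[:2]; mk,pt=b
    a=onz(m,mk[1],.0305); c=onz(m,pt[1],.034)
    return float((c-a)@SY), b
E
python3 - <<'E'
from h import *
print(offset())
step(+.036,.03); env.dwell(.15); print(avgF(8),offset("pics/w4.png"),toS(env.read_ee_pos())*1e3,env.read_t())
E
```

```text
(-0.03846501797452043, [(149, [183.5, 370.9], [368, 168, 7, 32]), (195, [220.4, 293.8], [287, 206, 15, 23])])
-2.400442066204436 (-0.012176546844620745, [(153, [182.3, 301.9], [300, 167, 5, 33]), (196, [220.3, 277.6], [271, 207, 15, 22])]) [-43.26343163  -8.25593327 132.03371006] 26.2583
```

View pics/w4.png

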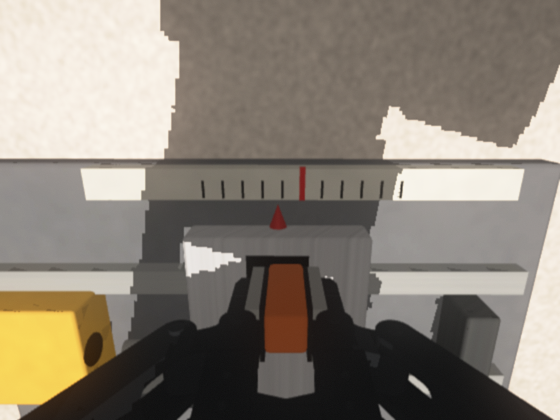

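The pointer is at col 278 and the mark at col 302, so the carriage is 12.2 mm short of the mark with the play taken up.

Run:
```python
from h import *
step(.0105,.02); env.dwell(.2)
for i in range(5):
    o=np.mean([offset()[0] for _ in range(2)]); print(i,round(o*1e3,2),round(Fy(),2),env.read_t())
    if o>-.0002: break
    step(max(-o*(.9 if -o>.0006 else 1),.0002),.006); env.dwell(.2)
print(offset("pics/w5.png"),toS(env.read_ee_pos())*1e3,env.read_t())
```

```text
0 -1.51 -1.5 27.2333
1 -0.51 -3.91 27.9083
2 -0.01 -3.24 28.4583
(-1.1094382865999659e-05, [(132, [183.0, 277.5], [276, 167, 4, 33]), (196, [220.3, 277.6], [271, 207, 15, 22])]) [-43.23948173   3.85518303 132.03910608] 28.5083
```

Run:
```python
from h import *
env.gripper_to(0.0,20); print(offset()[0]*1e3)
env.gripper_to(.05); env.dwell(.2); print(env.read_opening(),env.read_force(),offset("pics/w6.png")[0]*1e3)
t=np.load("tgt.npy"); env.move_l(t+[0,0,.09],speed=.1); env.dwell(.3)
print(offset("pics/w7.png"),env.read_t())
```

```text
-0.011109295507643344
0.04980197482079261 [ 0.58887549 -0.10234191 -0.17489913] -0.010388657727113072
(-4.8404738479647814e-05, [(55, [156.6, 280.2], [279, 147, 3, 22]), (59, [182.8, 280.2], [276, 176, 9, 12])]) 30.85
```

View pics/w7.png

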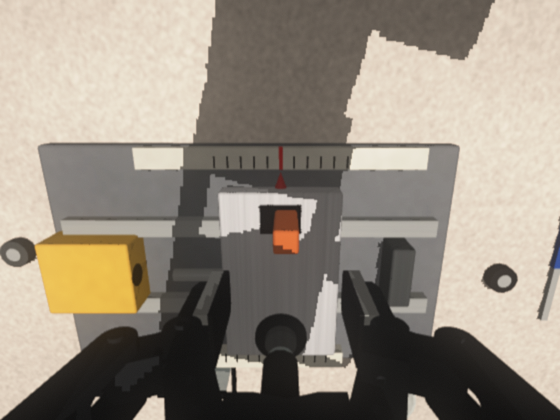

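The pointer and the mark both stand at col 280, the post is free, and the gripper is clear.

```bash
python3 -c "
from station import env
print(env.hand_in())"
```

```text
the job is handed in; nothing more can be done
None
```

The job is handed in: the carriage was pressed against the buffer at about 5 N, then brought out away from the home stop until the pointer stood on the red mark (within about 0.1 mm by the wrist camera), and let go without shifting it, at about 31 s.

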